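# Load the sample carrier and unclip it from its bench dock

### The arm

A 6-joint arm with a two-finger parallel gripper is mounted at the origin on the work surface; the furniture and walls round the work are solid. World frame = base frame: x ahead of the robot, y to its left, z up, the work surface at z = 0. Lengths are in mm, angles in rad, forces in N, time in s.
With the tool pointing down it reaches from about 325 to 900 mm from the base axis. Payload 6.1 kg.
Tool frame: the origin (TCP) lies on the centre line of the jaws, within the pads' length; the fingertips stand ahead of it and the grasp point (between the pads) lies 2 mm behind it (bot.finger_overhang is the z of the fingertips in the tool frame, in mm); z points along the fingers, y is the line along which they close (so a half turn about z gives the same grasp; the last joint's range is limited). The gripper opens to 87 mm and grips with 3 to 60 N. Pads are 19 mm wide; open, the fingers measure 117 mm over their backs; the gripper's body (75 mm by 190 mm) begins 51 mm behind the grasp point.
Start: joints at [-1.249, 0.22, 1.526, -0, 1.395, -0.126], TCP at [270.607, -563.372, 203.738] pointing down, gripper open.
Joint ranges: [-2.98, 2.98], [-0.91, 2.08], [0.09, 2.57], [-1.24, 4.39], [0.2, 2.65], [-2.68, 2.68]. Speed limits (rad/s): [2.57, 2.57, 3.01, 3.14, 3.14, 3.14].

### API

Orientations are given as a unit quaternion [x, y, z, w].
In Python, from cell import bot gives the robot as it stands.
- The arm moves only by the shell command python3 nudge.py [FORCE], which reads ROWS from standard input. ROWS is a JSON list of rows, 1 to 10 of them, each of 5 numbers: dx, dy, dz in units of 100 mm, then a turn about the tool's z in units of 0.2 rad, then the finger opening in mm; each row shifts and turns the commanded pose from where the row before left it, along the tool's axes as they then stand; what a row does not reach is not made up. A row lasts 1/12 s, in which the tool goes at most 41.7 mm and 0.125 rad, less where a joint would pass 70% of its speed; a pose out of reach is approached as far as the arm can. The fingers move at their own pace and stop on an object; FORCE is the grip in N (left out, the last holds). Time passes only in rows, so rows that do not move let the fingers close. It prints the time, the measured TCP pose, the force, the opening and the grip force at its end. Input that does not fit is refused with a message, and nothing moves.
- bot.get_state(): the state, without advancing time (a new reading comes with each control period).
- bot.camera(name): name is "side" or "top" or "wrist"; returns the picture (480x640x3 uint8, red, green, blue); there is no depth.
- bot.camera_params(name): a dict with "intrinsics" (3x3 intrinsics, pixels), "rvec" (rotation vector, rad) and "tvec" (3), from world to camera coordinates, as OpenCV has them. Camera axes: x right, y down, z forward; pixel columns grow to the right and rows downward; lengths in mm; the calibration is good to about 2 mm. The wrist camera is an equidistant fisheye: a pixel r from the principal point sees the ray r / f radians off the axis. A picture is of the moment at which its call begins: read the wrist's pose just before it. camera_params takes no time and is no camera call; for the wrist camera it gives the pose at the moment of the call.
- bot.close_job(): hands the job in; it is judged then, once.
The state is a dict: "t": time; "joints": joint angles; "dq": joint speeds; "effort": joint torques, N m; "tool_pos": TCP position; "tool_rot": TCP orientation; "contact_force": force on the tool from outside, world axes, zero at the start; "ft_torque": the same for the moment, N m; "finger_gap": finger opening in mm; "gripper_force": force on a finger pad.
Only numpy, scipy, OpenCV 4.12 (cv2) and the standard library are available. Lean on these libraries where they do the work, as an engineer would, in place of code of your own. Each camera call takes 0.05 s, during which the arm holds its last target. There are 200 camera calls.

### The job

Two samples for the incubator have been left on the bench: stand the wide glass bottle in the wide pocket and the narrow vial in the narrow pocket of the white carrier that is clipped into the bench dock, and let go of them. Then pinch the two side catches of the carrier's handle together to unclip it, lift the loaded carrier out of the dock and finish while still holding it pinched, level and still, about ten centimetres above the dock. Leave the other things on the bench where they are.

Things in the scene. Friction and masses are not known exactly. Their poses are not given: they have to be found in the camera images.
- carrier: White plastic sample carrier, 54 (x) x 156 mm (y) with round ends, about 0.18 kg empty. Origin: centre of its underside; y along it towards the wide pocket, z up. Loose on the dock's deck (1.5 mm play a side), held down only by its catches. Two round end cups 27 mm high; between them a handle tower 40 mm (x) by 28 mm (y), top at 80 mm.
- pocket_wide (a point): Centre of the inner floor of the wide pocket: 51 mm from the carrier's centre along its +y, 5 mm over its underside. Bore 45 mm, 22 mm deep, wall 3 mm. For the bottle.
- pocket_narrow (a point): Centre of the inner floor of the narrow pocket: 51 mm from the carrier's centre along its -y, 5 mm over its underside. Bore 33 mm, 22 mm deep, wall 3 mm. For the vial.
- catch_grip (a point): On the tower's axis, 61 mm over the carrier's underside, midway between the catch pads, which face the carrier's -x and +x. Each pad is 12 mm wide (y) and 26 mm high (13 mm up and down from here). At rest their outer faces are 54 mm apart, 7 mm proud of the tower; pinched flush (40 mm apart) both hooks are free. Grip along the carrier's x, fingers down.
- catch_front (a joint): Travel of the spring catch on the carrier's -x side (m): 0 out and hooked, 0.0035 its hook just comes free (0.005 if the carrier leans on that side), 0.007 flush with the tower, 0.008 stop. Spring 2 N at rest, 6 N at the stop; springs back when let go.
- catch_rear (a joint): The same for the catch on the carrier's +x side, pressed towards -x.
- dock: Grey bench dock, 92 (x) x 180 mm (y), fixed; origin at the centre of its underside, z up. Its deck, on which the carrier stands, is 12 mm up; low aluminium stops round the carrier reach 23 mm up; two steel keeper brackets at the middle of the long sides (82 mm over their outer faces) reach 31 mm up, and their lips hold the carrier's hooks down.
- bottle: Wide glass bottle with a white screw cap, 40 mm diameter, 65 mm high, about 0.09 kg; origin at the centre of its underside, z up. The body is straight up to 43 mm or so, the cap is 28 mm wide and the top 14 mm high. Hold it in its upper half, so that the fingertips stay over the pocket's rim.
- vial: Narrow glass vial with a white cap, 63 mm high; body 28 mm, cap (top 14 mm) 31 mm diameter; origin at the centre of its underside, z up. Hold it in its upper half. About 0.03 kg.
- petri_stack: Bystander: three stacked petri dishes, 63 mm diameter, 38 mm high, beyond the dock; origin under its centre.
- forceps: Bystander: steel forceps lying, 120 x 14 x 8 mm, nearer the robot than the samples; origin under its centre, y along it.
- marker: Bystander: marker pen lying, 138 x 12 x 13 mm, at the right; origin under its centre, y along it.
- beaker: Bystander: small glass beaker, 54 mm diameter, 64 mm high, behind the dock at the left; origin under its centre.
- timer: Bystander: bench timer standing, 19 x 64 x 62 mm, at the left; origin under its centre.

How it is judged:
By the outcome, as a careful person would: the job done as asked, in the order asked, and still so for the second after the job is handed in, while the arm keeps its last pose, push and grip.
It also fails if it takes over 72 s, if anything falls off the work surface, if the arm or the gripper's body presses on something with over 40 N, if the wrist force passes 120 N, or if a joint passes its speed limit or range.

## Working session

There is one attempt and no reset: what is moved stays moved. The work goes in short steps, Python scripts to look and compute and a shell command to move; the robot and the scene stay as the last step left them, time stands still between calls to the robot, and variables do not carry over. Pictures are saved under pics/ and viewed, at most 10 in all, crops included, and the job is handed in when it is done.

```bash
ls; mkdir -p pics; python3 - <<'E'
from cell import bot
import cv2
for n in("top","side"):
    p=bot.camera_params(n);print(n,p)
    cv2.imwrite(f"pics/{n}0.png",bot.camera(n)[:,:,::-1])
s=bot.get_state();print(s["t"],s["tool_pos"],s["tool_rot"],bot.finger_overhang)
E
```

```text
cell.py
nudge.py
pics
top {'intrinsics': array([[483.95342547,   0.        , 312.8273803 ],
       [  0.        , 483.95342547, 241.16746338],
       [  0.        ,   0.        ,   1.        ]]), 'rvec': array([ 2.18502018, -2.14029725,  0.14717695]), 'tvec': array([ 37.69746817, 553.60928601, 868.00884699])}
side {'intrinsics': array([[562.42527884,   0.        , 313.57273471],
       [  0.        , 562.42527884, 242.79977181],
       [  0.        ,   0.        ,   1.        ]]), 'rvec': array([ 1.94948732, -0.91999118,  0.53853749]), 'tvec': array([-303.04616723,  310.9803183 ,  690.16479662])}
0.1 [ 270.40071529 -562.81571061  202.74061881] [ 9.75039951e-01  2.22027721e-01 -9.87737340e-05 -8.79970152e-04] 17.0
```

View pics/top0.png

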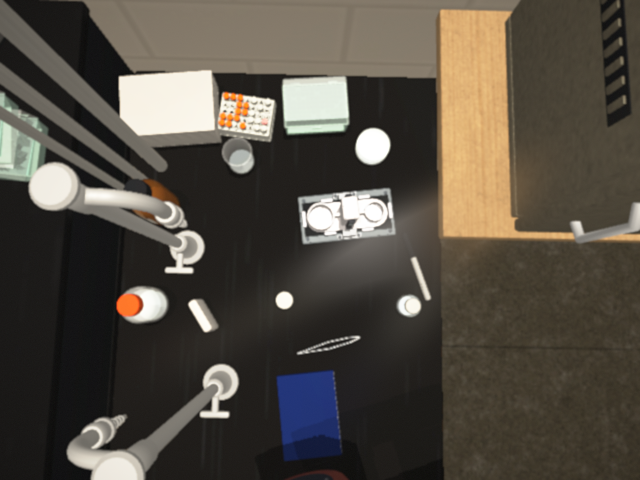

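View pics/side0.png

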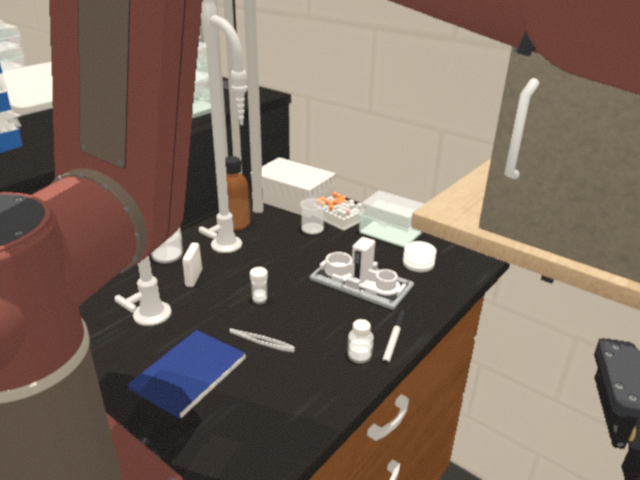

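The top view shows the dock at about (347,215), with the wide pocket left (319,217) and the narrow one right (373,211). The vial is at (285,300) and the bottle at (408,306). I'll enlarge these.

```bash
python3 - <<'E'
import cv2
t=cv2.imread("pics/top0.png");s=cv2.imread("pics/side0.png")
cv2.imwrite("pics/topc.png",cv2.resize(t[175:325,265:440],None,fx=4,fy=4,interpolation=cv2.INTER_CUBIC))
cv2.imwrite("pics/sidec.png",cv2.resize(s[225:375,235:430],None,fx=4,fy=4,interpolation=cv2.INTER_CUBIC))
E
```

```text
(no output)
```

View pics/topc.png

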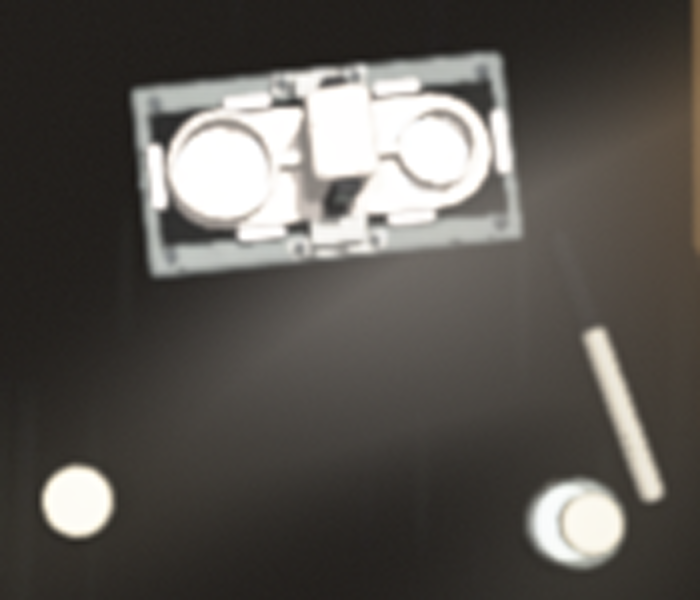

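View pics/sidec.png

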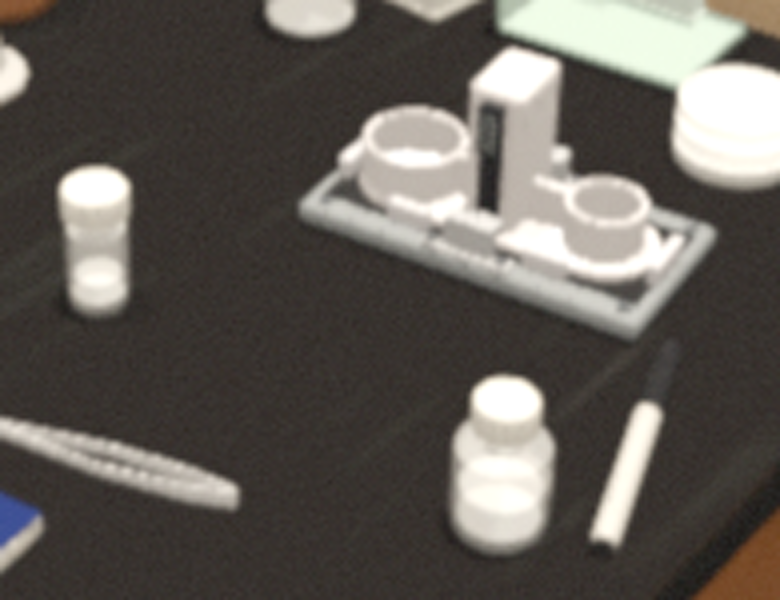

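The crops show the vial cap at (78,500), the bottle cap at (593,525), the rims at (219,166) and (436,147), and the dock corners. I'll compute the positions next.

```bash
cat > h.py <<'E'
from cell import bot
import numpy as np, cv2
def ray(n,uv,z):
    p=bot.camera_params(n);R=cv2.Rodrigues(p["rvec"])[0];t=np.ravel(p["tvec"])
    if n=="wrist":
        K=p["intrinsics"];m=np.array([(uv[0]-K[0,2])/K[0,0],(uv[1]-K[1,2])/K[1,1]]);r=np.hypot(*m)
        d=np.r_[m/max(r,1e-9)*np.sin(r),np.cos(r)]
    else: d=np.linalg.inv(p["intrinsics"])@[uv[0],uv[1],1]
    c=-R.T@t;d=R.T@d
    return c+d*(z-c[2])/d[2]
def proj(n,P):
    p=bot.camera_params(n);R=cv2.Rodrigues(p["rvec"])[0];q=R@np.array(P,float)+np.ravel(p["tvec"]);K=p["intrinsics"]
    if n=="wrist":
        th=np.arctan2(np.hypot(q[0],q[1]),q[2]);m=q[:2]/np.hypot(q[0],q[1])*th
        return np.array([K[0,0]*m[0]+K[0,2],K[1,1]*m[1]+K[1,2]])
    return (K@(q/q[2]))[:2]
def to(x,y,z):
    "tool-axis displacement from now to a world point"
    from scipy.spatial.transform import Rotation as Ro
    s=bot.get_state();return Ro.from_quat(s["tool_rot"]).as_matrix().T@(np.array([x,y,z])-s["tool_pos"])
E
python3 - <<'E'
from h import *
np.set_printoptions(precision=1,suppress=True)
T=lambda x,y:((x+.5)/4+264.5,(y+.5)/4+174.5)
S=lambda x,y:((x+.5)/4+234.5,(y+.5)/4+224.5)
for n,a,b,z in [("vial",(78,500),(96,184),63),("bottle",(593,525),(507,398),65),("wide",(219,166),(415,140),39),("narrow",(436,147),(606,203),39),("towertop",(339,132),(516,73),92)]:
    print(n,ray("top",T(*a),z),ray("side",S(*b),z))
c=np.array([ray("top",T(*a),12) for a in [(133,90),(500,54),(522,237),(153,276)]])
print(c,c.mean(0))
print("wood edge",ray("top",(440,120),0),ray("top",(440,240),0))
s=bot.get_state();from scipy.spatial.transform import Rotation as Ro
print(Ro.from_quat(s["tool_rot"]).as_matrix())
E
```

```text
vial [443.4  98.3  63. ] [445.4  99.4  63. ]
bottle [ 436.9 -130.4   65. ] [ 437.6 -130.4   65. ]
wide [599.5  37.9  39. ] [598.1  33.9  39. ]
narrow [610.7 -63.5  39. ] [611.8 -66.7  39. ]
towertop [606.4 -13.4  92. ] [606.7 -15.8  92. ]
[[ 640.6   79.5   12. ]
 [ 662.4  -98.1   12. ]
 [ 573.  -108.6   12. ]
 [ 550.3   67.8   12. ]] [606.6 -14.9  12. ]
wood edge [ 807.2 -201.3    0. ] [ 564.6 -198.2    0. ]
[[ 0.9  0.4 -0. ]
 [ 0.4 -0.9  0. ]
 [ 0.  -0.  -1. ]]
```

Careful with the scale: shifts go in units of 100 mm and turns go in units of 0.2 rad. That gives: 28 mm is 0.28, -26 mm is -0.26.

```bash
echo '[[0.28, -0.26, 0, 0, 87], [0.28, -0.26, 0, 0, 87], [0.28, -0.26, 0, 0, 87], [0.28, -0.26, 0, 0, 87], [0.28, -0.26, 0, 0, 87], [0.28, -0.26, 0, 0, 87], [0.28, -0.26, 0, 0, 87], [0.28, -0.26, 0, 0, 87], [0.28, -0.26, 0, 0, 87], [0.28, -0.26, 0, 0, 87]]' | python3 nudge.py 15; echo '[[0, 0, 0, -0.6, 87], [0, 0, 0, -0.6, 87], [0, 0, 0, -0.6, 87], [0, 0, 0, -0.6, 87], [0, 0, 0, -0.6, 87], [0, 0, 0, -0.6, 87], [0, 0, 0, -0.6, 87], [0, 0, 0, -0.6, 87], [0, 0, 0, -0.6, 87], [0, 0, 0, -0.6, 87]]' | python3 nudge.py; python3 -c "
from h import *
s=bot.get_state();print(s['joints'],to(437.2,-130.4,150))"
```

```text
t: 0.93
tool_pos: [410.5, -205.9, 203.5]
tool_rot: [0.975, 0.222, -0.0, -0.0]
contact_force: [1.3, -1.3, -0.4]
finger_gap: 86.7
gripper_force: 0.0
t: 1.77
tool_pos: [410.2, -207.6, 203.3]
tool_rot: [0.677, 0.736, -0.0, -0.0]
contact_force: [0.5, 1.1, 0.1]
finger_gap: 86.9
gripper_force: 0.0
[-6.40328775e-01 -1.85489060e-01  1.93865743e+00  3.25375565e-05
  1.38923563e+00 -7.23287469e-01] [74.62067041 33.37577035 53.33647859]
```

Scaled: 25 mm is 0.25, 24.6 mm is 0.246, -0.04 rad is -0.2.

```bash
echo '[[0.25, 0.11, 0.18, 0, 87], [0.25, 0.11, 0.18, 0, 87], [0.246, 0.114, 0.173, 0, 87], [0, 0, 0, -0.2, 87], [0, 0, 0, 0, 87]]' | python3 nudge.py; python3 - <<'E'
from h import *
s=bot.get_state();p=bot.camera_params("wrist");im=bot.camera("wrist")[:,:,::-1]
print(s["tool_pos"],s["tool_rot"],-cv2.Rodrigues(p["rvec"])[0].T@np.ravel(p["tvec"]),p["intrinsics"])
for P in [(437.2,-130.4,65),(444.4,98.8,63),(599,36,39),(612,-65,39)]: print(P,proj("wrist",P))
cv2.imwrite("pics/w1.png",im)
E
```

```text
t: 2.18
tool_pos: [437.0, -129.0, 148.7]
tool_rot: [0.663, 0.749, -0.0, -0.002]
contact_force: [-0.0, 0.4, 1.2]
finger_gap: 87.1
gripper_force: 0.0
[ 437.0114703  -129.0007981   148.71224952] [ 6.63042583e-01  7.48579618e-01 -4.41978374e-04 -1.70097122e-03] [428.94527883 -56.33806341 330.58953189] [[371.64829954   0.         316.82377279]
 [  0.         371.64829954 234.98822311]
 [  0.           0.           1.        ]]
(437.2, -130.4, 65) [315.69725766 233.90840756]
(444.4, 98.8, 63) [361.02012321 -57.62462947]
(599, 36, 39) [524.6733844   62.70051311]
(612, -65, 39) [522.34309895 177.35492062]
```

View pics/w1.png

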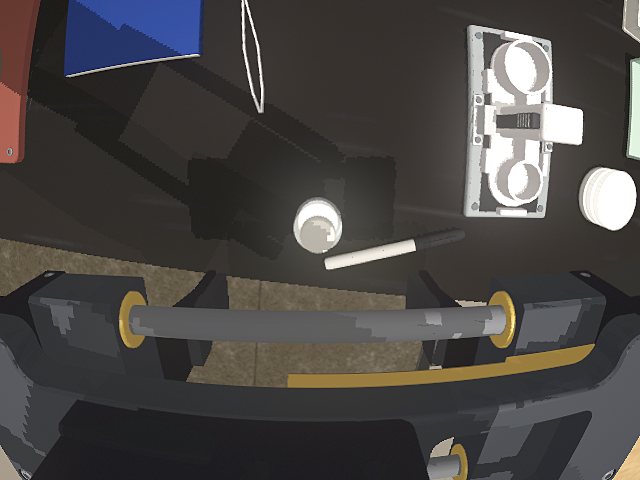

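The wrist view shows the bottle cap at (318,233), within 2 px of the prediction. I'll descend and grip.

Scaled: -1.4 mm is -0.014, 1 mm is 0.01.

```bash
echo '[[-0.014, 0.01, 0.25, 0, 87], [0, 0, 0.25, 0, 87], [0, 0, 0.25, 0, 87], [0, 0, 0.2, 0, 87], [0, 0, 0.1, 0, 87], [0, 0, 0, 0, 87], [0, 0, 0, 0, 35], [0, 0, 0, 0, 35], [0, 0, 0, 0, 35], [0, 0, 0, 0, 35]]' | python3 nudge.py 15; echo '[[0, 0, 0, 0, 35], [0, 0, 0, 0, 35], [0, 0, 0, 0, 35], [0, 0, 0, 0, 35], [0, 0, 0, 0, 35]]' | python3 nudge.py 15
```

```text
t: 3.07
tool_pos: [440.2, -132.7, 46.9]
tool_rot: [0.665, 0.747, 0.0, 0.001]
contact_force: [0.3, 0.1, 0.1]
finger_gap: 67.9
gripper_force: 0.0
t: 3.48
tool_pos: [439.1, -132.1, 45.5]
tool_rot: [0.665, 0.747, -0.0, -0.0]
contact_force: [-0.1, 0.4, 0.7]
finger_gap: 37.9
gripper_force: 0.0
```

```bash
echo '[[0, 0, 0, 0, 25], [0, 0, 0, 0, 25], [0, 0, 0, 0, 25], [0, 0, 0, 0, 25]]' | python3 nudge.py 15
```

```text
t: 3.82
tool_pos: [439.0, -132.1, 45.4]
tool_rot: [0.665, 0.747, -0.0, -0.0]
contact_force: [-1.7, -0.0, 1.3]
finger_gap: 26.0
gripper_force: 8.2
```

```bash
python3 - <<'E'
from h import *
w=bot.camera("wrist")[150:350,200:440,::-1];s=bot.camera("side")[250:390,270:438,::-1]
r=lambda i:cv2.resize(i,(400,480*400//480 if 0 else 333),interpolation=cv2.INTER_CUBIC)
cv2.imwrite("pics/g1.png",np.hstack([r(w),r(s)]))
print(bot.get_state()["finger_gap"])
E
```

```text
25.66527281446524
```

View pics/g1.png

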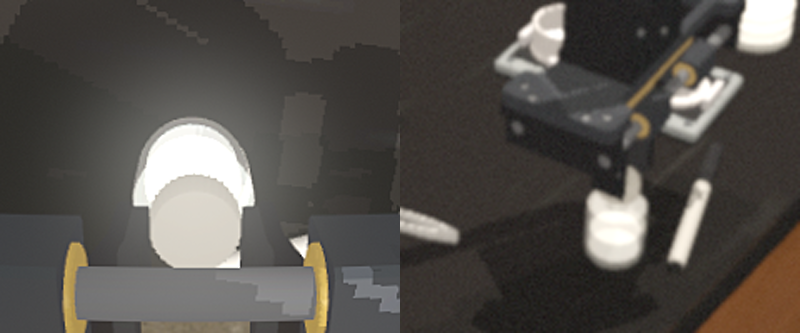

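```bash
python3 - <<'E'
from h import *
for z in (20,28,36,44,52,65):
  print(z,[proj("side",(439+dx,-132,z)).round(1) for dx in(-14,-29,14,29)],proj("side",(438,-130.4,z)).round(1),proj("wrist",(438,-130.4,z)).round(1))
print(ray("wrist",(317,283),65))
s=bot.get_state();print(s["tool_pos"],s["tool_rot"],s["gripper_force"],s["contact_force"])
E
```

```text
20 [array([356.1, 350.6]), array([350.5, 355.6]), array([366.1, 341.7]), array([371.2, 337. ])] [359.9 346. ] [314.7 257.4]
28 [array([356.3, 346.8]), array([350.8, 351.7]), array([366.3, 337.9]), array([371.6, 333.2])] [360.2 342.2] [314.6 262. ]
36 [array([356.6, 342.9]), array([351. , 347.8]), array([366.6, 334. ]), array([371.9, 329.4])] [360.5 338.3] [314.5 266.9]
44 [array([356.8, 339. ]), array([351.2, 343.9]), array([367. , 330.1]), array([372.2, 325.5])] [360.8 334.4] [314.5 272.2]
52 [array([357.1, 335. ]), array([351.5, 339.9]), array([367.3, 326.2]), array([372.5, 321.7])] [361.  330.5] [314.4 278. ]
65 [array([357.5, 328.5]), array([351.9, 333.3]), array([367.8, 319.8]), array([373.1, 315.3])] [361.5 324. ] [314.2 288.3]
[ 438.981626   -127.52202652   65.        ]
[ 439.04534734 -132.12220037   45.42446229] [ 6.64556997e-01  7.47237569e-01 -6.63265324e-05 -9.52476484e-05] 11.050003319978714 [-0.80434036  0.06939396  0.89434534]
```

```bash
python3 - <<'E'
from h import *
w=bot.camera("wrist")[200:330,255:375,::-1];s=bot.camera("side")[290:370,325:399,::-1]
r=lambda i:cv2.resize(i,(400,433),interpolation=cv2.INTER_CUBIC)
o=np.hstack([r(w),r(s)]).astype(float)/255
cv2.imwrite("pics/g2.png",(o**.6*255).astype(np.uint8))
E
```

```text
(no output)
```

View pics/g2.png

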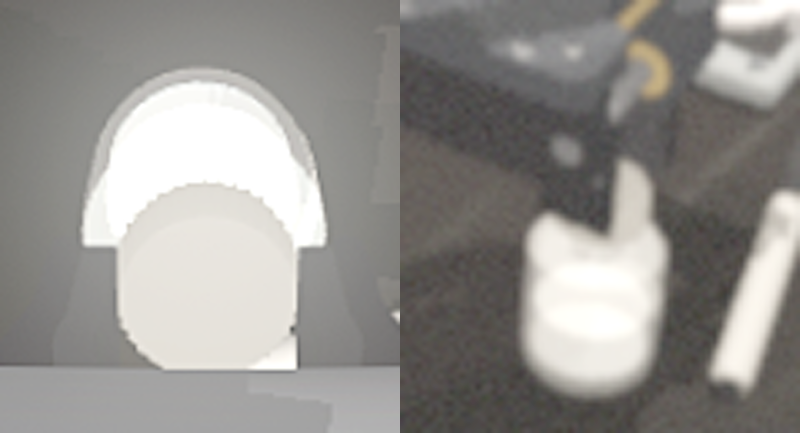

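The fingertips appear to sit at the shoulder and cap, higher than the stated overhang implies. I'll reopen, go lower and re-grip.

Scaled: 4 mm is 0.04, 3 mm is 0.03.

```bash
echo '[[0, 0, 0, 0, 87], [0, 0, 0, 0, 87], [0, 0, 0, 0, 87], [0, 0, 0, 0, 87], [0.03, 0, 0.03, 0, 87], [0, 0, 0.04, 0, 87], [0, 0, 0.04, 0, 87], [0, 0, 0.03, 0, 87], [0, 0, 0, 0, 30], [0, 0, 0, 0, 30]]' | python3 nudge.py 15; echo '[[0, 0, 0, 0, 30], [0, 0, 0, 0, 30], [0, 0, 0, 0, 30], [0, 0, 0, 0, 30], [0, 0, 0, 0, 30], [0, 0, 0, 0, 30], [0, 0, 0, 0, 30], [0, 0, 0, 0, 30], [0, 0, 0, 0, 30]]' | python3 nudge.py 15; python3 - <<'E'
from h import *
w=bot.camera("wrist")[200:330,255:375,::-1];s=bot.camera("side")[290:370,325:399,::-1]
r=lambda i:cv2.resize(i,(400,433),interpolation=cv2.INTER_CUBIC)
o=np.hstack([r(w),r(s)]).astype(float)/255
cv2.imwrite("pics/g3.png",(o**.6*255).astype(np.uint8))
E
```

```text
t: 4.85
tool_pos: [447.9, -132.1, 37.1]
tool_rot: [0.665, 0.747, 0.004, 0.009]
contact_force: [11.3, 0.8, 22.6]
finger_gap: 69.8
gripper_force: 12.3
t: 5.6
tool_pos: [453.3, -134.8, 42.3]
tool_rot: [0.665, 0.747, 0.005, 0.015]
contact_force: [10.8, 0.9, 42.2]
finger_gap: 30.3
gripper_force: 21.6
```

View pics/g3.png

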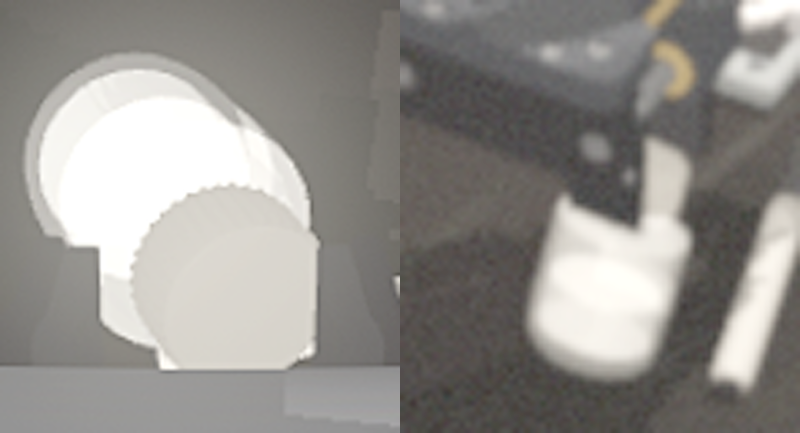

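The bottle is tilted and held at its cap. I'll back the push off so it rights itself.

Scaled: -3 mm is -0.03.

```bash
echo '[[0, 0, -0.03, 0, 30], [0, 0, -0.03, 0, 30], [0, 0, -0.03, 0, 30], [0, 0, -0.03, 0, 30], [0, 0, 0, 0, 30], [0, 0, 0, 0, 30]]' | python3 nudge.py 8; python3 -c "
from h import *
s=bot.get_state();print(s['joints'],s['effort'],s['tool_rot'])"
```

```text
t: 6.2
tool_pos: [441.5, -130.4, 45.8]
tool_rot: [0.665, 0.747, 0.001, 0.003]
contact_force: [1.2, -0.6, 14.1]
finger_gap: 29.9
gripper_force: 6.7
[-4.58799257e-01  1.42017454e-03  2.08454488e+00  8.15542858e-05
  1.04952884e+00 -5.75804096e-01] [ 1.45800021e-01 -2.66001642e+01 -2.59540164e+01 -5.89739881e-02
  6.61140103e-01 -9.34650307e-03] [0.66456522 0.74722405 0.00084193 0.00293106]
```

Scaled: -2 mm is -0.02.

```bash
echo '[[0, 0, -0.02, 0, 30], [0, 0, -0.02, 0, 30], [0, 0, 0, 0, 87], [0, 0, 0, 0, 87], [0, 0, 0, 0, 87], [0, 0, 0, 0, 87], [0, 0, 0, 0, 87], [0, 0, 0, 0, 87], [0, 0, 0, 0, 87], [0, 0, 0, 0, 87]]' | python3 nudge.py 8;  echo '[[0, 0, 0, 0, 87], [0, 0, 0, 0, 87], [0, 0, 0, 0, 87], [0, 0, 0, 0, 87]]' | python3 nudge.py; python3 - <<'E'
from h import *
from scipy.spatial.transform import Rotation as Ro
s=bot.get_state();R=Ro.from_quat(s["tool_rot"]).as_matrix()
for z in (17,8,0,-8,-20,-40): print(z,[proj("wrist",s["tool_pos"]+R@[xx,y,z]).round() for y in(-43.5,43.5) for xx in(9.5,-9.5)])
cv2.imwrite("pics/w4.png",bot.camera("wrist")[:,:,::-1])
print(to(0,0,0))
E
```

```text
t: 7.03
tool_pos: [438.8, -129.1, 47.4]
tool_rot: [0.665, 0.747, -0.0, -0.0]
contact_force: [-0.3, 1.7, -0.1]
finger_gap: 75.5
gripper_force: 0.0
t: 7.37
tool_pos: [438.8, -129.1, 47.5]
tool_rot: [0.665, 0.747, 0.0, 0.0]
contact_force: [0.7, 0.1, -0.5]
finger_gap: 86.4
gripper_force: 0.0
17 [array([240., 249.]), array([242., 280.]), array([392., 249.]), array([390., 280.])]
8 [array([236., 254.]), array([239., 286.]), array([396., 254.]), array([393., 286.])]
0 [array([233., 259.]), array([236., 292.]), array([399., 259.]), array([396., 292.])]
-8 [array([230., 264.]), array([233., 298.]), array([402., 264.]), array([399., 298.])]
-20 [array([225., 273.]), array([228., 308.]), array([407., 273.]), array([404., 308.])]
-40 [array([214., 290.]), array([219., 328.]), array([418., 290.]), array([413., 328.])]
[ 179.49901376 -420.74060512   47.44408335]
```

View pics/w4.png

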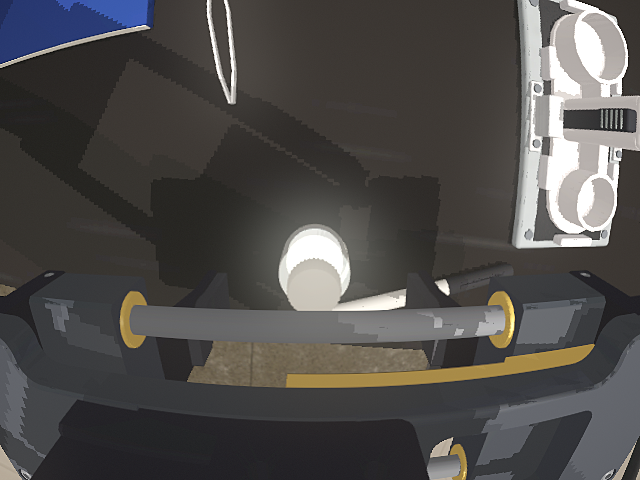

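The bottle is upright again, with its cap at about (314,288). The fingertips appear near (226,272), which is well short of the stated overhang. I'll find the real tip height by touching the table lightly.

```bash
python3 -c "
from h import *
print(ray('wrist',(314,288),65), ray('wrist',(340,306),7),ray('wrist',(510,268),7))"
echo '[[0, 0, 0, 0, 58], [0, 0, 0, 0, 58], [0, 0, 0, 0, 58], [0, 0, 0, 0, 58], [0, 0, 0, 0, 58], [0, 0, 0, 0, 58], [0, 0, 0.05, 0, 58], [0, 0, 0.05, 0, 58], [0, 0, 0.05, 0, 58], [0, 0, 0, 0, 58]]' | python3 nudge.py
```

```text
[ 437.73562212 -128.19015062   65.        ] [ 458.98321908 -164.77474002    7.        ] [ 576.12375336 -126.05111461    7.        ]
t: 8.25
tool_pos: [437.7, -128.6, 30.9]
tool_rot: [0.665, 0.747, -0.0, -0.001]
contact_force: [-0.1, -0.2, 0.4]
finger_gap: 58.1
gripper_force: 0.0
```

Scaled: 3 mm is 0.03.

```bash
echo '[[0, 0, 0.03, 0, 58], [0, 0, 0.03, 0, 58], [0, 0, 0.03, 0, 58], [0, 0, 0, 0, 58]]' | python3 nudge.py; echo '[[0, 0, 0, 0, 30], [0, 0, 0, 0, 30], [0, 0, 0, 0, 30], [0, 0, 0, 0, 30], [0, 0, 0, 0, 30], [0, 0, 0, 0, 30]]' | python3 nudge.py 5
```

```text
t: 8.58
tool_pos: [438.4, -128.9, 22.8]
tool_rot: [0.665, 0.747, -0.0, -0.0]
contact_force: [-0.1, 0.4, 0.3]
finger_gap: 57.8
gripper_force: 0.0
t: 9.08
tool_pos: [438.7, -129.2, 23.6]
tool_rot: [0.665, 0.747, -0.0, -0.0]
contact_force: [-0.8, 0.8, 1.1]
finger_gap: 35.0
gripper_force: 4.5
```

Scaled: 4 mm is 0.04.

```bash
echo '[[0, 0, 0, 0, 58], [0, 0, 0, 0, 58], [0, 0, 0, 0, 58], [0, 0, 0, 0, 58], [0, 0, 0, 0, 58], [0, 0, 0, 0, 58], [0, 0, 0.04, 0, 58], [0, 0, 0.04, 0, 58], [0, 0, 0.04, 0, 58], [0, 0, 0, 0, 58]]' | python3 nudge.py ; echo '[[0, 0, 0, 0, 30], [0, 0, 0, 0, 30], [0, 0, 0, 0, 30], [0, 0, 0, 0, 30], [0, 0, 0, 0, 30], [0, 0, 0, 0, 30]]' | python3 nudge.py 8
```

```text
t: 9.92
tool_pos: [437.9, -128.7, 10.2]
tool_rot: [0.665, 0.747, -0.0, -0.001]
contact_force: [-0.4, -0.0, 0.3]
finger_gap: 58.1
gripper_force: 0.0
t: 10.42
tool_pos: [438.9, -129.2, 11.6]
tool_rot: [0.665, 0.747, 0.0, 0.0]
contact_force: [0.1, 0.1, 0.6]
finger_gap: 38.7
gripper_force: 8.0
```

```bash
echo '[[0, 0, 0, 0, 50], [0, 0, 0, 0, 50], [0, 0, 0, 0, 50], [0, 0, 0, 0, 50], [0, 0, 0.02, 0, 50], [0, 0, 0.02, 0, 50], [0, 0, 0, 0, 30], [0, 0, 0, 0, 30], [0, 0, 0, 0, 30], [0, 0, 0, 0, 30]]' | python3 nudge.py 20;echo '[[0, 0, 0, 0, 30], [0, 0, 0, 0, 30]]' | python3 nudge.py 20
```

```text
t: 11.25
tool_pos: [438.7, -129.1, 7.3]
tool_rot: [0.665, 0.747, -0.0, -0.0]
contact_force: [0.4, 0.3, -1.2]
finger_gap: 38.2
gripper_force: 20.0
t: 11.42
tool_pos: [438.7, -129.1, 7.4]
tool_rot: [0.665, 0.747, -0.0, -0.0]
contact_force: [-0.9, -0.2, -1.1]
finger_gap: 38.3
gripper_force: 20.0
```

```bash
echo '[[0, 0, -0.1, 0, 30], [0, 0, -0.2, 0, 30], [0, 0, -0.25, 0, 30], [0, 0, -0.25, 0, 30], [0, 0, -0.2, 0, 30], [0, 0, -0.1, 0, 30], [0, 0, 0, 0, 30], [0, 0, 0, 0, 30]]' | python3 nudge.py 20; python3 - <<'E'
from h import *
import h
from scipy.spatial.transform import Rotation as Ro
cap=bot.camera_params("wrist")
s=bot.get_state();R=Ro.from_quat(s["tool_rot"]).as_matrix()
C=cv2.Rodrigues(cap["rvec"])[0];c=-C.T@np.ravel(cap["tvec"])
rel=R.T@(c-s["tool_pos"]);relR=C@R
print("cam in tool",rel, "axis",relR.T[:,2])
# w1 pose
R1=Ro.from_quat([ 6.63042583e-01,7.48579618e-01,-4.41978374e-04,-1.70097122e-03]).as_matrix();t1=np.array([437.01,-129,148.71])
K=cap["intrinsics"]
def r1(uv,z,dz=0):
    m=(np.array(uv)-[K[0,2],K[1,2]])/K[0,0];r=np.hypot(*m);d=np.r_[m/r*np.sin(r),np.cos(r)]
    d=R1@relR.T@d;c=t1+R1@rel+[0,0,dz];return c+d*(z-c[2])/d[2]
for dz in(0,25,-25):
    p=[r1(u,z,dz) for u,z in [((467,216),12),((549,217),12),((468,25),12),((525,181),39),((526,66),39)]]
    print(dz,[q.round(1) for q in p],np.linalg.norm(p[0]-p[1]),np.linalg.norm(p[0]-p[2]),np.linalg.norm(p[3]-p[4]))
# saved top-image check of carrier after grip, and wrist image saved for cap size
im=bot.camera("wrist")[:,:,::-1];cv2.imwrite("pics/w5.png",im)
E
```

```text
t: 12.08
tool_pos: [438.9, -129.2, 117.6]
tool_rot: [0.665, 0.747, 0.0, 0.0]
contact_force: [0.1, 0.6, -1.7]
finger_gap: 37.9
gripper_force: 20.0
cam in tool [  73.47036869    0.24831288 -181.7234762 ] axis [-0.26936264  0.00100383  0.9630383 ]
0 [array([ 575.1, -109.2,   12. ]), array([669.7, -97.1,  12. ]), array([550.3,  66.5,  12. ]), array([613.7, -65.8,  39. ]), array([598.7,  34.8,  39. ])] 95.36757100663077 177.47731395384628 101.72955029510865
25 [array([ 586.6, -113.4,   12. ]), array([ 688.6, -100.3,   12. ]), array([559.8,  76.2,  12. ]), array([629.6, -66.6,  39. ]), array([613.2,  42.6,  39. ])] 102.85147358442092 191.40472044411027 110.45194733394361
-25 [array([ 563.7, -105.1,   12. ]), array([650.8, -93.9,  12. ]), array([540.8,  56.9,  12. ]), array([597.9, -65. ,  39. ]), array([584.1,  27. ,  39. ])] 87.88366842884075 163.54990746358231 93.00715325627372
```

```bash
python3 - <<'E'
from h import *
for z in (65,98,120,135):
  print(z,[proj("side",(439+dx,-132+dy,z)).round(0) for dx,dy in((-95,-37),(-95,37),(95,37),(95,-37))])
s=cv2.imread("pics/side0.png")
im=bot.camera("side")[180:380,250:450,::-1]
im=cv2.resize(im,(600,600),interpolation=cv2.INTER_CUBIC);w=cv2.imread("pics/w5.png")[190:330,260:370]
w=cv2.resize(w,(200,255));im[:255,400:]=w
cv2.imwrite("pics/s5.png",((im/255.)**.6*255).astype(np.uint8))
s=bot.get_state();t=s["tool_pos"]
for z in(70,36,20,0,-17): print(z,[proj("side",(t[0]+dx,t[1],t[2]+z)).round(0) for dx in(-20,20)])
for z in(53,70,90): print(z,[proj("side",(t[0]+dx,t[1]+dy,t[2]+z)).round(0) for dx,dy in((-95,-37),(-95,37),(95,37),(95,-37))])
for z in (7.3,): print([proj("side",(t[0],t[1],t[2]-z+h)).round(0) for h in(0,65)])
E
```

```text
65 [array([346., 367.]), array([306., 345.]), array([377., 288.]), array([414., 305.])]
98 [array([347., 350.]), array([306., 328.]), array([378., 272.]), array([416., 289.])]
120 [array([348., 337.]), array([306., 316.]), array([379., 261.]), array([418., 277.])]
135 [array([348., 329.]), array([306., 307.]), array([380., 254.]), array([419., 270.])]
70 [array([357., 264.]), array([373., 253.])]
36 [array([356., 284.]), array([371., 272.])]
20 [array([355., 292.]), array([371., 281.])]
0 [array([355., 303.]), array([370., 291.])]
-17 [array([354., 312.]), array([369., 300.])]
53 [array([346., 308.]), array([304., 287.]), array([379., 235.]), array([419., 251.])]
70 [array([347., 298.]), array([304., 277.]), array([380., 226.]), array([420., 241.])]
90 [array([348., 285.]), array([304., 265.]), array([381., 215.]), array([422., 230.])]
[array([362., 301.]), array([365., 265.])]
```

View pics/s5.png

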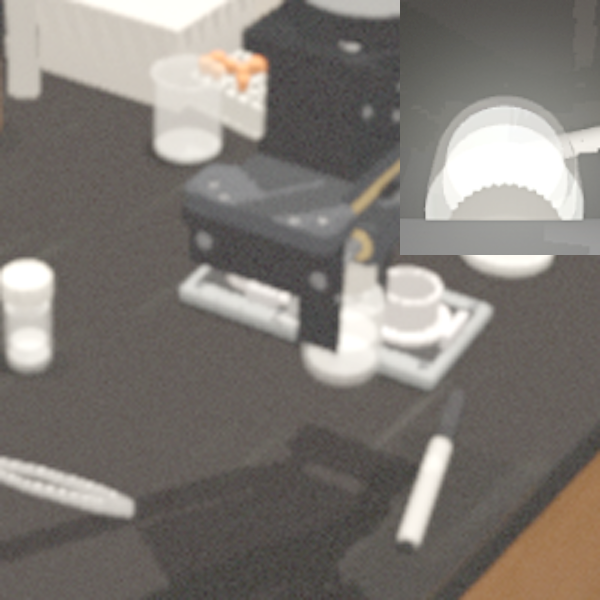

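The gripper sits about 37 mm higher than the reported TCP: the tip is near TCP+20 and the body near TCP+90. The bottle hangs upright in the grip. I'll use empirical offsets and carry it to the wide pocket.

```bash
echo '[[0.1, 0.12, 0, 0, 30], [0.18, 0.22, 0, 0, 30], [0.2, 0.25, 0, 0, 30], [0.22, 0.27, 0, 0, 30], [0.22, 0.27, 0, 0, 30], [0.2, 0.25, 0, 0, 30], [0.18, 0.22, 0, 0, 30], [0.1, 0.12, 0, 0, 30], [0.04, 0.06, 0, -0.05, 30], [0, 0, 0, 0, 30]]' | python3 nudge.py 20; python3 -c "
from h import *
print(to(598.8,34.8,47))"
```

```text
t: 13.02
tool_pos: [598.3, 35.7, 115.4]
tool_rot: [0.66, 0.751, -0.001, -0.001]
contact_force: [0.1, -0.9, -0.9]
finger_gap: 38.1
gripper_force: 20.0
[-1.00597094  0.58532738 68.42211062]
```

```bash
echo '[[-0.01, 0.005, 0.15, 0, 30], [0, 0, 0.2, 0, 30], [0, 0, 0.15, 0, 30], [0, 0, 0.1, 0, 30], [0, 0, 0.05, 0, 30], [0, 0, 0, 0, 30], [0, 0, 0, 0, 30]]' | python3 nudge.py 20; echo '[[0, 0, 0.03, 0, 30], [0, 0, 0.03, 0, 30], [0, 0, 0.02, 0, 30], [0, 0, 0, 0, 30]]' | python3 nudge.py
```

```text
t: 13.6
tool_pos: [599.3, 33.3, 52.7]
tool_rot: [0.661, 0.75, -0.0, -0.0]
contact_force: [0.1, -0.4, -0.6]
finger_gap: 38.2
gripper_force: 20.0
t: 13.93
tool_pos: [599.2, 33.8, 44.2]
tool_rot: [0.661, 0.751, -0.0, -0.0]
contact_force: [-0.9, 0.4, -0.4]
finger_gap: 38.4
gripper_force: 20.0
```

Scaled: 3 mm is 0.03, 0.5 mm is 0.005.

```bash
echo '[[0.005, 0, 0.03, 0, 30], [0, 0, 0.03, 0, 30], [0, 0, 0, 0, 30]]' | python3 nudge.py; echo '[[0, 0, 0.03, 0, 30], [0, 0, 0.03, 0, 30], [0, 0, 0.02, 0, 30], [0, 0, 0, 0, 30]]' | python3 nudge.py
```

```text
t: 14.18
tool_pos: [598.9, 34.4, 37.7]
tool_rot: [0.661, 0.751, -0.0, -0.0]
contact_force: [-0.3, -0.0, -0.6]
finger_gap: 38.5
gripper_force: 20.0
t: 14.52
tool_pos: [599.0, 34.4, 29.8]
tool_rot: [0.661, 0.751, -0.0, -0.0]
contact_force: [-0.8, 0.3, -1.4]
finger_gap: 38.3
gripper_force: 20.0
```

It's going in cleanly: the bottle's bottom is at about 22, and the floor is at 17.

Careful with the scale: shifts go in units of 100 mm and turns go in units of 0.2 rad. That gives: 2 mm is 0.02, 1.5 mm is 0.015.

```bash
echo '[[0, 0, 0.02, 0, 30], [0, 0, 0.015, 0, 30], [0, 0, 0.01, 0, 30], [0, 0, 0, 0, 30], [0, 0, 0, 0, 30]]' | python3 nudge.py
```

```text
t: 14.93
tool_pos: [599.2, 34.2, 25.8]
tool_rot: [0.661, 0.751, -0.0, -0.0]
contact_force: [-0.6, 1.3, -0.4]
finger_gap: 38.0
gripper_force: 20.0
```

Scaled: 1 mm is 0.01, 0.5 mm is 0.005.

```bash
echo '[[0, 0, 0.01, 0, 30], [0, 0, 0.005, 0, 30], [0, 0, 0, 0, 30], [0, 0, 0, 0, 30]]' | python3 nudge.py; echo '[[0, 0, 0, 0, 60], [0, 0, 0, 0, 60], [0, 0, 0, 0, 60], [0, 0, 0, 0, 60], [0, 0, 0, 0, 60], [0, 0, 0, 0, 60], [0, 0, -0.1, 0, 60], [0, 0, -0.2, 0, 60], [0, 0, -0.3, 0, 60], [0, 0, -0.4, 0, 60]]' | python3 nudge.py
```

```text
t: 15.27
tool_pos: [599.3, 34.2, 24.4]
tool_rot: [0.661, 0.751, -0.0, -0.0]
contact_force: [0.3, 0.6, -1.7]
finger_gap: 38.1
gripper_force: 20.0
t: 16.1
tool_pos: [596.8, 34.3, 123.1]
tool_rot: [0.661, 0.751, -0.002, -0.002]
contact_force: [0.6, -0.5, -0.5]
finger_gap: 59.7
gripper_force: 0.0
```

```bash
echo '[[0.08, -0.14, 0, 0, 60], [0.13, -0.22, 0, 0, 60], [0.16, -0.28, 0, 0, 60], [0.16, -0.28, 0, 0, 60], [0.14, -0.24, 0, 0, 60], [0.1, -0.18, 0, 0, 60], [0.06, -0.11, 0, 0, 60], [0, 0, 0, 0, 60]]' | python3 nudge.py; python3 - <<'E'
from h import *
print(to(444.4,98.8,8));im=bot.camera("wrist")[:,:,::-1]
p=proj("wrist",(444.4,98.8,63));print(p,proj("wrist",(444.4,98.8,0)))
g=im.mean(2);x,y=p.round().astype(int)
print("row",(g[y,x-45:x+46:3]).astype(int));print("col",g[y-70:y+71:4,x].astype(int))
cv2.imwrite("pics/v1.png",im)
t=bot.camera("top");cv2.imwrite("pics/t2.png",t[:,:,::-1])
E
```

```text
t: 16.77
tool_pos: [443.0, 99.1, 125.0]
tool_rot: [0.66, 0.751, 0.0, -0.0]
contact_force: [0.4, 0.9, 0.6]
finger_gap: 60.0
gripper_force: 0.0
[ -0.54600276   1.35830918 116.95953868]
[315.63358112 241.99349641] [315.66897471 220.64351546]
row [ 58  58  60  60  62  64  64  64 174 203 203 203 203 203 203 203 203 203
 203 203 199 189 255  62  71  69  70  67  67  65  64]
col [ 57  61  60  63  65  68  65  68  71 126 249 255 195 239 240 237 226 203
 203 237 200 203 201 142  76  76  75  73  73  70  70  70  68  68  65 114]
```

Scaled: 30 mm is 0.3, 20 mm is 0.2.

```bash
echo '[[-0.005, 0.013, 0.2, 0, 60], [0, 0, 0.3, 0, 60], [0, 0, 0.3, 0, 60], [0, 0, 0.2, 0, 60], [0, 0, 0.11, 0, 60], [0, 0, 0.05, 0, 60], [0, 0, 0, 0, 60]]' | python3 nudge.py; echo '[[0, 0, 0, 0, 24], [0, 0, 0, 0, 24], [0, 0, 0, 0, 24], [0, 0, 0, 0, 24], [0, 0, 0, 0, 24], [0, 0, 0, 0, 24], [0, 0, 0, 0, 24], [0, 0, 0, 0, 24]]' | python3 nudge.py 10
```

```text
t: 17.45
tool_pos: [446.4, 97.6, 7.9]
tool_rot: [0.661, 0.75, -0.001, -0.001]
contact_force: [0.2, -0.5, 0.4]
finger_gap: 59.9
gripper_force: 0.0
t: 18.12
tool_pos: [446.6, 97.9, 8.8]
tool_rot: [0.661, 0.751, 0.0, 0.0]
contact_force: [-0.6, 0.2, 3.5]
finger_gap: 30.0
gripper_force: 10.2
```

Scaled: -30 mm is -0.3, -10 mm is -0.1.

```bash
echo '[[0, 0, -0.1, 0, 24], [0, 0, -0.25, 0, 24], [0, 0, -0.3, 0, 24], [0, 0, -0.3, 0, 24], [0, 0, -0.15, 0, 24], [0, 0, 0, 0, 24]]' | python3 nudge.py; echo '[[-0.1, 0.08, 0, 0, 24], [-0.2, 0.16, 0, 0, 24], [-0.28, 0.21, 0, 0, 24], [-0.32, 0.25, 0, 0, 24], [-0.32, 0.25, 0, 0, 24], [-0.28, 0.21, 0, 0, 24], [-0.2, 0.16, 0, 0, 24], [-0.12, 0.1, 0, 0, 24], [0, 0, 0, 0, 24], [0, 0, 0, 0, 24]]' | python3 nudge.py; python3 -c "
from h import *
print(to(612,-66.2,50))"
```

```text
t: 18.62
tool_pos: [449.5, 98.1, 123.3]
tool_rot: [0.661, 0.751, 0.003, 0.003]
contact_force: [1.2, -0.1, -0.3]
finger_gap: 29.7
gripper_force: 10.3
t: 19.45
tool_pos: [609.1, -65.6, 115.8]
tool_rot: [0.661, 0.75, -0.001, -0.002]
contact_force: [-1.3, -0.0, -0.9]
finger_gap: 29.5
gripper_force: 10.3
[-1.09598373  3.0343049  65.755012  ]
```

Scaled: 5 mm is 0.05, 20 mm is 0.2.

```bash
echo '[[-0.01, 0.03, 0.15, 0, 24], [0, 0, 0.2, 0, 24], [0, 0, 0.15, 0, 24], [0, 0, 0.1, 0, 24], [0, 0, 0.05, 0, 24], [0, 0, 0, 0, 24], [0, 0, 0, 0, 24]]' | python3 nudge.py; echo '[[0, 0, 0.02, 0, 24], [0, 0, 0.02, 0, 24], [0, 0, 0.02, 0, 24], [0, 0, 0, 0, 24]]' | python3 nudge.py;python3 -c "
from h import *
print(to(612,-66.2,50))"
```

```text
t: 20.03
tool_pos: [613.3, -64.9, 53.4]
tool_rot: [0.661, 0.751, -0.0, -0.0]
contact_force: [-0.6, 0.2, 0.1]
finger_gap: 29.2
gripper_force: 10.3
t: 20.37
tool_pos: [613.4, -65.3, 47.5]
tool_rot: [0.661, 0.751, 0.0, 0.0]
contact_force: [0.2, 0.1, -0.4]
finger_gap: 29.8
gripper_force: 10.3
[-0.70326483 -1.49080224 -2.50659473]
```

```bash
echo '[[-0.008, -0.01, 0.02, 0, 24], [0, 0, 0.02, 0, 24], [0, 0, 0.02, 0, 24], [0, 0, 0, 0, 24]]' | python3 nudge.py; echo '[[0, 0, 0.03, 0, 24], [0, 0, 0.03, 0, 24], [0, 0, 0, 0, 24]]' | python3 nudge.py
```

```text
t: 20.7
tool_pos: [612.6, -66.3, 41.2]
tool_rot: [0.661, 0.751, 0.0, 0.0]
contact_force: [0.2, 0.3, -0.0]
finger_gap: 29.7
gripper_force: 10.4
t: 20.95
tool_pos: [612.0, -66.1, 34.6]
tool_rot: [0.661, 0.751, -0.0, -0.0]
contact_force: [1.2, 0.3, -0.3]
finger_gap: 29.6
gripper_force: 10.4
```

Scaled: 3 mm is 0.03, 2 mm is 0.02.

```bash
echo '[[0, 0, 0.03, 0, 24], [0, 0, 0.02, 0, 24], [0, 0, 0.02, 0, 24], [0, 0, 0.01, 0, 24], [0, 0, 0, 0, 24]]' | python3 nudge.py; echo '[[0, 0, 0.01, 0, 24], [0, 0, 0.005, 0, 24], [0, 0, 0, 0, 24], [0, 0, 0, 0, 24]]' | python3 nudge.py
```

```text
t: 21.37
tool_pos: [612.2, -66.1, 27.0]
tool_rot: [0.661, 0.751, -0.0, -0.0]
contact_force: [0.5, -0.5, -0.3]
finger_gap: 29.6
gripper_force: 10.4
t: 21.7
tool_pos: [612.4, -66.2, 26.0]
tool_rot: [0.661, 0.751, -0.0, -0.0]
contact_force: [-0.2, 1.1, 0.3]
finger_gap: 30.0
gripper_force: 10.3
```

```bash
echo '[[0, 0, 0, 0, 60], [0, 0, 0, 0, 60], [0, 0, 0, 0, 60], [0, 0, 0, 0, 60], [0, 0, 0, 0, 60], [0, 0, 0, 0, 60], [0, 0, -0.1, 0, 60], [0, 0, -0.2, 0, 60], [0, 0, -0.3, 0, 87], [0, 0, -0.4, 0, 87]]' | python3 nudge.py; echo '[[0, 0, 0, 0, 87], [0.15, 0, 0, 0, 87], [0.2, 0, 0, 0, 87], [0.16, 0, 0, 0, 87], [0, 0, 0, 0, 87], [0, 0, 0, 0, 87]]' | python3 nudge.py; python3 - <<'E'
from h import *
print(to(605.7,-15.2,34));im=bot.camera("wrist")[:,:,::-1];cv2.imwrite("pics/c1.png",im);g=im.mean(2)
for n,P in [("bottle",(599.2,35,82)),("vial",(612.2,-65.5,80)),("tower",(605.7,-15.2,92))]:
    p=proj("wrist",P);print(n,p.round(1));x,y=p.round().astype(int)
    print("row",g[y,max(0,x-45):x+46:3].astype(int));print("col",g[max(0,y-45):y+46:3,x].astype(int))
E
```

```text
t: 22.53
tool_pos: [610.1, -65.7, 124.5]
tool_rot: [0.661, 0.751, -0.001, -0.003]
contact_force: [0.3, 0.1, 0.0]
finger_gap: 67.1
gripper_force: 0.0
t: 23.03
tool_pos: [605.4, -14.4, 125.6]
tool_rot: [0.66, 0.751, -0.0, -0.0]
contact_force: [0.2, -0.6, 0.2]
finger_gap: 86.9
gripper_force: 0.0
[-0.83204844  0.25026593 91.61748441]
bottle [316.1 171.2]
row [123 120 169 172  88 185 186 226 227 163 178 178 178 178 179 178 179 179
 179 179 179 179 178 219 212 222 147 253 106 169 162]
col [168  43 179 175 153 146 214 254 252 251 183 181 180 180 179 178 178 179
 178 178 177 177 177 173 221 174 180 181 180 181 168]
vial [316.3 319.4]
row [86 87 87 87 88 87 88 88 89 89 90 90 90 90 91 90 91 90 91 90 90 90 91 91
 91 90 90 89 89 88 89]
col [150 145 192 236 234 234 242 126 137 134 232 230 230  83  88  90  92  93
  94  94  92  92  88  67  46  46  44  43  42  42  41]
tower [316.2 255.8]
row [100 101  54  57  57 150 148 149 149 150 150 150 150 150 151 151 151 151
 151 151 151 151 150 196 230 244 219  88  89  85 162]
col [181 182 149 147 147 147 148 147 154 174 182 169 151 151 150 151 151 151
 150 150 150 150 145 192 236 234 234 242 126 137 134]
```

Scaled: -0.8 mm is -0.008, 20 mm is 0.2.

```bash
echo '[[-0.008, 0.002, 0.15, 0, 87], [0, 0, 0.2, 0, 87], [0, 0, 0.2, 0, 87], [0, 0, 0.16, 0, 87], [0, 0, 0.1, 0, 87], [0, 0, 0.07, 0, 87], [0, 0, 0.03, 0, 87], [0, 0, 0, 0, 87], [0, 0, 0, 0, 87]]' | python3 nudge.py 30; python3 -c "
from h import *
print(to(605.7,-15.2,34))"
```

```text
t: 23.83
tool_pos: [607.0, -16.6, 35.7]
tool_rot: [0.661, 0.75, 0.0, 0.001]
contact_force: [0.4, -0.0, 1.2]
finger_gap: 87.0
gripper_force: 0.0
[ 1.57760302 -1.0752442   1.71469272]
```

Scaled: 1.5 mm is 0.015, -1 mm is -0.01.

```bash
echo '[[0.01, -0.01, 0.015, 0, 60], [0, 0, 0, 0, 60], [0, 0, 0, 0, 60], [0, 0, 0, 0, 60], [0, 0, 0, 0, 60], [0, 0, 0, 0, 36], [0, 0, 0, 0, 36], [0, 0, 0, 0, 36], [0, 0, 0, 0, 36], [0, 0, 0, 0, 36]]' | python3 nudge.py 30;  echo '[[0, 0, 0, 0, 34], [0, 0, 0, 0, 34], [0, 0, 0, 0, 34], [0, 0, 0, 0, 34], [0, 0, 0, 0, 34]]' | python3 nudge.py 30; python3 -c "
from h import *
s=bot.get_state();print(s['ft_torque'],s['contact_force'])"
```

```text
t: 24.67
tool_pos: [605.9, -15.5, 33.8]
tool_rot: [0.661, 0.751, 0.0, 0.001]
contact_force: [2.3, 0.7, 1.1]
finger_gap: 39.3
gripper_force: 29.9
t: 25.08
tool_pos: [605.8, -15.5, 33.8]
tool_rot: [0.661, 0.751, 0.0, 0.001]
contact_force: [4.2, 0.2, 1.7]
finger_gap: 39.8
gripper_force: 29.9
[ 0.17861154 -0.74341765  0.04357141] [4.17379208 0.17556469 1.66214297]
```

Pinched flush (39.8 mm). The +4 N in x says to shift slightly that way; then I'll lift slowly.

Scaled: -1 mm is -0.01, 1.2 mm is 0.012.

```bash
echo '[[0, 0.012, 0, 0, 34], [0, 0, 0, 0, 34], [0, 0, -0.01, 0, 34], [0, 0, -0.01, 0, 34], [0, 0, -0.01, 0, 34], [0, 0, 0, 0, 34]]' | python3 nudge.py 35; echo '[[0, 0, -0.02, 0, 34], [0, 0, -0.02, 0, 34], [0, 0, -0.02, 0, 34], [0, 0, 0, 0, 34]]' | python3 nudge.py
```

```text
t: 25.58
tool_pos: [605.8, -15.3, 35.8]
tool_rot: [0.661, 0.751, -0.0, -0.001]
contact_force: [2.6, 0.2, -4.9]
finger_gap: 39.6
gripper_force: 34.9
t: 25.92
tool_pos: [605.9, -15.4, 42.8]
tool_rot: [0.661, 0.751, -0.0, -0.0]
contact_force: [1.4, 0.4, -3.1]
finger_gap: 39.4
gripper_force: 34.9
```

```bash
echo '[[0, 0, -0.04, 0, 34], [0, 0, -0.08, 0, 34], [0, 0, -0.12, 0, 34], [0, 0, -0.14, 0, 34], [0, 0, -0.14, 0, 34], [0, 0, -0.14, 0, 34], [0, 0, -0.12, 0, 34], [0, 0, -0.09, 0, 34], [0, 0, -0.05, 0, 34], [0, 0, -0.02, 0, 34]]' | python3 nudge.py; echo '[[0, 0, 0, 0, 34], [0, 0, 0, 0, 34], [0, 0, 0, 0, 34], [0, 0, 0, 0, 34], [0, 0, 0, 0, 34], [0, 0, 0, 0, 34]]' | python3 nudge.py; python3 - <<'E'
from h import *
s=bot.get_state();print(s["tool_rot"],s["dq"],s["contact_force"])
im=bot.camera("wrist");cv2.imwrite("pics/f1.png",im[:,:,::-1]);cv2.imwrite("pics/f2.png",bot.camera("side")[:,:,::-1])
# level check: wrist view before (c1) rims relative; compare with the expected cap spots in the hand
g=im.astype(float).mean(2)
for n,P in [("bottle",(599.2,35,82+103)),("vial",(612.2,-65.5,80+103))]:
    p=proj("wrist",P);print(n,p);x,y=p.round().astype(int)
    print(g[y,x-60:x+61:4].astype(int))
    print(g[max(0,y-80):y+81:4,x].astype(int))
E
```

```text
t: 26.75
tool_pos: [607.1, -15.5, 138.1]
tool_rot: [0.661, 0.751, 0.001, 0.001]
contact_force: [-0.3, 0.1, -4.2]
finger_gap: 39.3
gripper_force: 34.9
t: 27.25
tool_pos: [606.1, -15.3, 135.9]
tool_rot: [0.661, 0.751, -0.0, -0.0]
contact_force: [0.6, -0.3, -2.7]
finger_gap: 39.4
gripper_force: 34.9
[ 6.60811243e-01  7.50551993e-01 -2.41430061e-04 -3.85559952e-04] [-9.35652407e-04 -3.31686313e-03 -2.35320862e-03  1.34309517e-03
 -5.46347416e-05 -5.68366719e-04] [ 0.64750306 -0.25446359 -2.69198036]
bottle [313.96393306 196.26134526]
[ 54  57  59 146 177 211 201 162 180 181 181 182 182 182 183 183 183 183
 182 183 183 182 182 182 163 209 214 133 175 137  66]
[170 244 178 186 188 154 155 177 234 254 254 255 145 183 185 185 185 184
 183 183 183 183 182 180 180 180 179 179 178 177 174 181 180 181 162 141
 141 141 141 141 141]
vial [315.09362614 409.78040095]
[40 40 41 40 41 40 41 43 43 40 43 43 44 43 42 43 44 43 41 42 43 42 42 43
 42 42 42 41 40 40 41]
[ 95  94  93  66 147 147 148 147 240 215 172 104  94  94  97  48  48  46
  45  45  43  42  45  26  27  29  26  25  24  25  24  22  25  22  23  21
  23  22]
```

```bash
python3 -c "
from cell import bot
print(bot.close_job())"
```

```text
the job is handed in; nothing more can be done
None
```

I handed the job in after 27 s: the bottle is in the wide pocket, the vial is in the narrow one, and the carrier is held pinched about 10 cm above the dock. On an early try I tipped the bottle and pressed it at up to 42 N through the fingers; it righted and was re-gripped. I judged the final level and placement from force and pose readings, not a final picture.

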